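# Load a photomask into the inspection nest with a mask paddle

### The arm

A 6-joint arm with a two-finger parallel gripper is mounted at the origin on a cart in front of the work surface, level with it; the furniture and walls round the work are solid. World frame = base frame: x ahead of the robot, y to its left, z up, the work surface at z = 0. Lengths are in m, angles in rad, forces in N, time in s.
With the tool pointing down it reaches from about 0.375 to 0.9 m from the base axis. Payload 3.1 kg.
Tool frame: the origin (TCP) lies midway between the tips of the shut fingers; the grasp point (between the pads) lies 19 mm behind it; z points along the fingers, y is the line along which they close (so a half turn about z gives the same grasp; the last joint's range is limited). The gripper opens to 87 mm and grips with 3 to 60 N. Pads are 19 mm wide; open, the fingers measure 117 mm over their backs; the gripper's body (75 mm by 190 mm) begins 51 mm behind the grasp point.
Start: joints at [-1.488, 0.527, 1.433, -0, 1.181, -0.178], TCP at [0.161, -0.604, 0.223] pointing down, gripper open.
Joint ranges: [-3.08, 3.08], [-0.75, 2.2], [0.22, 2.44], [-1.43, 4.57], [0, 2.65], [-2.85, 2.85]. Speed limits (rad/s): [2.79, 2.79, 3.14, 3.14, 3.14, 3.14].

### API

Orientations are given as a unit quaternion [x, y, z, w].
In Python, from rig import robot gives the robot as it stands.
- The arm moves only by the shell command python3 -m jog 'ROWS' [FORCE]. ROWS is a JSON object of lists of equal length, an entry for each row: "dp": the shift along the tool's x, y, z in mm, a list of three; "delta_rot": the turn, a rotation vector about the tool's x, y, z in rad, a list of three; "gripper": the opening, from -1 (shut) to 1 (fully open). A call has 1 to 12 rows; each row is the pose to reach, as a shift and turn from the pose commanded when the call began, along the tool's axes at that moment; what a row does not reach only later rows make up. A row lasts 1/10 s, in which the tool goes at most 50 mm and 8.59 degrees, less where a joint would pass 70% of its speed; a pose out of reach is approached as far as the arm can. A call with a gripper value outside its range is refused whole. The fingers move at their own pace and stop on an object; FORCE is the grip in N (left out, the last holds). Time passes only in rows, so rows that repeat a pose let the fingers close. It gives the time, the measured TCP pose, the force, the opening and the grip force at its end, in the units of the state.
- robot.get_obs(): the state, without advancing time (a new reading comes with each control period).
- robot.camera(name): name is "scene" or "top" or "wrist"; returns the picture (480x640x3 uint8, red, green, blue); there is no depth.
- robot.camera_model(name): a dict with "fx", "fy", "cx", "cy" (pixels), "xyz" and "orientation" of the camera in the world; the wrist camera has in their place "T_tool_cam" (4x4, takes a point from camera to tool coordinates, whose origin is the TCP and whose axes are the flange's). Camera axes: x right, y down, z forward; pixel columns grow to the right and rows downward; lengths in m; the calibration is good to about 2 mm. A picture is of the moment at which its call begins: read the wrist's pose just before it. camera_model takes no time and is no camera call.
- robot.hand_in(): hands the job in; it is judged then, once.
Trained networks look in the newest picture that a camera, given by its name, has taken for a name from the list of things; names that differ only in an ending like _2 or _b are one class to them, and where a whole thing is asked for, a point or a joint stands for the part that bears it (a point fixed in the world has none). Each returns a list of dicts, best first, with "score" (0 to 1); they miss things now and then, are a little off and sometimes report something else, mostly with a low value. They report only what shows in the picture. A call takes as long as a camera call. They do not tell look-alikes from the thing itself.
- robot.search_frame(name, camera): "rect" ([left, top, right, bottom] in pixels, round what is visible of it).
The state is a dict: "time": time; "q": joint angles; "joint_velocities": joint speeds; "joint_torque": joint torques, N m; "position": TCP position; "tool_rot": TCP orientation; "ft_force": force on the tool from outside, world axes, zero at the start; "moment": the same for the moment, N m; "grip_width": finger opening in m; "grip_force": force on a finger pad.
Only numpy, scipy, OpenCV 4.12 (cv2) and the standard library are available. Lean on these libraries where they do the work, as an engineer would, in place of code of your own. Each camera call takes 0.05 s, during which the arm holds its last target. There are 200 camera calls.

### The job

The photomask on the white cool-down stand is ready for inspection: take the mask paddle from its rest, slide its blade under the mask and lift the mask off the stand, then lower it gently into the black inspection nest so that it lies flat on all four corner pads between the steel pins. Draw the paddle out and lay it back in both saddles of its rest. Carry the mask level, never touch it with the gripper or let it fall, and leave the other things on the bench where they are.

Things in the scene. Friction and masses are not known exactly. Their poses are not given: they have to be found in the camera images.
- mask: Photomask, a square quartz plate 127 x 127 mm, 3 mm thick, about 100 g, with a dark chrome pattern and a black pellicle frame (98 x 98 mm, 5 mm high) on top. Origin: centre of its underside; x and y along its edges, z up. Turned by 90 degrees it is the same.
- stand: White cool-down stand, fixed, left or right of the rest (varies), turned about 45 deg. Base 156 x 156 x 8 mm; four corner posts, tops 60 mm above the bench, carry the mask's corners; short white pins outside them, up to 66 mm, leave 4 mm play a side. Open on all sides: gap 90 mm wide between posts, 52 mm high under the mask. Origin: centre of its underside on the bench; x, y along its sides.
- nest: Black inspection nest, fixed, on the other side, also about 45 deg. Base 156 x 156 x 10 mm; four corner posts, grey pad tops 52 mm above the bench; steel pins outside them taper (56 to 66 mm above the bench), guide the mask in from 6 mm off centre, 2.5 mm play a side at the bottom. Open on all sides: gap 90 mm wide, 42 mm high under the mask. Fits in any quarter turn. Origin, axes as the stand.
- paddle: Mask paddle (cranked spatula), 160 g. Origin: underside of the blade, where the mask's middle belongs; x to the tip, z up. Tan blade x -78 to +55 mm, 60 wide (y), 3 thick, slotted in front, four black pads on top (tops z 4.5; x -50 and +40, y +-21). Upright crank at x -95, up to z 56. Blue handle x -200 to -97, 18 wide, z 34 to 56.
- paddle_grip (a point): Middle of the paddle's handle where it is gripped, across its 18 mm width: at x = -144, y = 0, z = 45 mm in the paddle's frame, close to its centre of mass.
- rest: Paddle rest, fixed: aluminium base 90 x 64 x 8 mm, two white saddles 12 mm thick at x -34 and +34 carry the handle's underside 44 mm above the bench between cheeks 26 mm apart, up to 56 mm. Origin: centre of its underside on the bench; x as the paddle's. Home: paddle origin at x +144, y 0, z +10 mm in this frame, its grip point over the rest's middle.
- coin_box_white: Bystander, not to be disturbed: flat round white single-wafer box, 115 mm across and 16 mm high. Origin: centre of its underside.
- dropper_bottle: Bystander, not to be disturbed: small white bottle with a black cap, 40 mm across, 120 mm high. Origin: centre of its underside.
- marker: Bystander, not to be disturbed: red marker pen, 125 mm long. Origin: centre of its underside.
- eyepiece: Bystander, not to be disturbed: black loupe, 66 mm long, 24 mm high. Origin: centre of its underside.
Not all that is in view belongs to the job. Leave any orange or pink look-alike of the rest alone.

How it is judged:
On the way, in this order (a step that is already met when the one before it is completed fails the run):
1. the mask is carried by the paddle alone, lifted clear of the stand (contact force between mask and paddle above 0.3 N and contact force between mask and stand below 0.02 N and distance of mask from where it was at the start of the episode above 0.012 m and angle between mask's own z axis and vertical below 0.2 rad), for 0.2 s.
2. the mask lies in the nest on its pads and the paddle has left it (horizontal distance between mask and nest below 0.005 m and z of mask in the frame of nest between 0.05 and 0.0545 m and angle between mask's own z axis and vertical below 0.035 rad and (angle between the x axis of mask and the x axis of nest, either way round below 0.1 rad or angle between the x axis of mask and the y axis of nest, either way round below 0.1 rad) and contact force between mask and nest above 0.2 N and contact force between mask and paddle below 0.02 N), for 0.2 s.
At the end, for the whole second after the job is handed in: The mask lies flat (2 degrees) on the nest's four pads between the pins, centre within 5 mm and underside within 2 mm of its seat, touched by the nest only; the paddle lies still in both saddles of its rest, within 14 mm along, 15 mm across and 4 mm in height of its home place (all of step 2 and linear speed of each of mask, paddle below 0.01 m/s and horizontal distance between paddle and mask above 0.12 m and x of paddle in the frame of rest between 0.13 and 0.158 m and y of paddle in the frame of rest between -0.015 and 0.015 m and z of paddle in the frame of rest between 0.006 and 0.014 m and angle between the x axis of paddle and the x axis of rest, either way round below 0.1 rad and angle between paddle's own z axis and vertical below 0.06 rad).
It fails at once if the gripper or arm touches the mask (contact force between any of the fingers, the arm and mask above 0.3 N).
It fails at once if the mask is tipped by more than about 17 degrees (angle between mask's own z axis and vertical above 0.3 rad).
It fails at once if the mask falls or drops hard (moves faster than 0.6 m/s) (linear speed of mask above 0.6 m/s).
It fails at once if the mask is dropped or pushed hard onto the nest (more than 15 N) (contact force between mask and nest above 15 N).
It fails at once if a bystander is moved by more than 20 mm (distance of any of coin_box_white, dropper_bottle, marker, eyepiece from where it was at the start of the episode above 0.02 m).
It also fails if it takes over 61 s, if anything falls off the work surface, if the arm or the gripper's body presses on something with over 40 N, if the wrist force passes 120 N, or if a joint passes its speed limit or range.

## Working session

There is one attempt and no reset: what is moved stays moved. The work goes in short steps, Python scripts to look and compute and a shell command to move; the robot and the scene stay as the last step left them, time stands still between calls to the robot, and variables do not carry over. Pictures are saved under pics/ and viewed, at most 14 in all, crops included, and the job is handed in when it is done.

```bash
mkdir -p pics; ls; python3 - <<'E'
from rig import robot
import cv2,numpy as np
o=robot.get_obs();print(o['time'],o['position'],o['tool_rot'])
for c in ['scene','top']:
    im=robot.camera(c);cv2.imwrite(f'pics/{c}0.png',im[:,:,::-1]);print(c,robot.camera_model(c))
    for n in ['mask','stand','nest','paddle','rest','paddle_grip','coin_box_white','dropper_bottle','marker','eyepiece']:
        print(n,[(np.round(d['rect']).tolist(),round(d['score'],2)) for d in robot.search_frame(n,c)][:3])
print(robot.camera_model('wrist'))
E
```

```text
pics
0.0 [ 0.16113006 -0.60311841  0.22156706] [ 9.91510111e-01  1.30025052e-01  6.45885598e-05 -1.08673743e-03]
scene {'fx': 478.69040687788794, 'fy': 478.69040687788794, 'cx': 327.0535798979325, 'cy': 237.67005464328608, 'xyz': array([-0.49030659, -0.57184919,  0.87658605]), 'orientation': array([ 0.7615086 , -0.44837602,  0.23818489, -0.40290389])}
mask []
stand [([289.0, 218.0, 302.0, 229.0], 0.48)]
nest [([392.0, 247.0, 464.0, 300.0], 0.97)]
paddle [([303.0, 242.0, 352.0, 274.0], 0.61)]
rest [([297.0, 252.0, 333.0, 289.0], 0.88), ([181.0, 225.0, 207.0, 243.0], 0.68)]
paddle_grip [([307.0, 240.0, 355.0, 272.0], 0.69)]
coin_box_white [([151.0, 214.0, 187.0, 237.0], 0.92)]
dropper_bottle [([487.0, 257.0, 509.0, 296.0], 0.66)]
marker [([406.0, 310.0, 432.0, 342.0], 0.7)]
eyepiece [([336.0, 219.0, 345.0, 229.0], 0.53)]
top {'fx': 436.7194030681587, 'fy': 436.7194030681587, 'cx': 319.9704095772696, 'cy': 236.68690315453145, 'xyz': array([0.31839323, 0.02022124, 1.23924765]), 'orientation': array([-0.69612431,  0.71175346, -0.06120397,  0.07121821])}
mask [([204.0, 179.0, 264.0, 240.0]
[... 350 characters left out ...]
 [([329.0, 203.0, 348.0, 294.0], 0.55)]
coin_box_white [([120.0, 266.0, 164.0, 310.0], 0.86)]
dropper_bottle [([494.0, 195.0, 520.0, 214.0], 0.53)]
marker [([454.0, 267.0, 460.0, 312.0], 0.49)]
eyepiece [([304.0, 167.0, 322.0, 187.0], 0.61)]
{'fx': 415.40296796407864, 'fy': 415.40296796407864, 'cx': 322.363766901251, 'cy': 239.10848501105323, 'T_tool_cam': array([[ 3.39838021e-04, -9.69397114e-01, -2.45497699e-01,
         6.74805881e-02],
       [ 9.99999126e-01,  1.58215630e-05,  1.32180606e-03,
        -4.44365010e-04],
       [-1.27747082e-03, -2.45497933e-01,  9.69396272e-01,
        -1.63008931e-01],
       [ 0.00000000e+00,  0.00000000e+00,  0.00000000e+00,
         1.00000000e+00]])}
```

```bash
python3 - <<'E'
import cv2
im=cv2.imread('pics/top0.png')[150:330,100:540]
cv2.imwrite('pics/topc.png',cv2.resize(im,(800,327),interpolation=cv2.INTER_CUBIC))
E
```

```text
(no output)
```

View pics/topc.png

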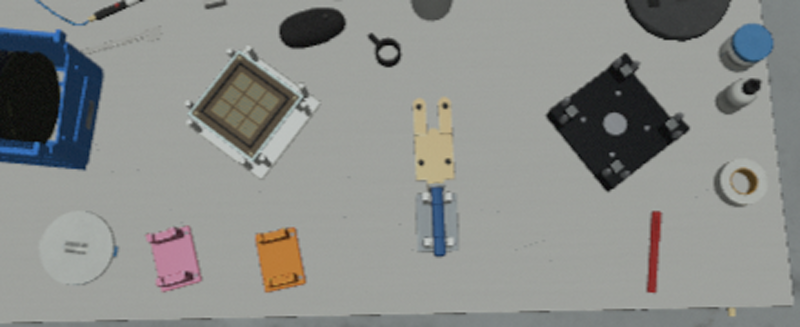

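View pics/scene0.png

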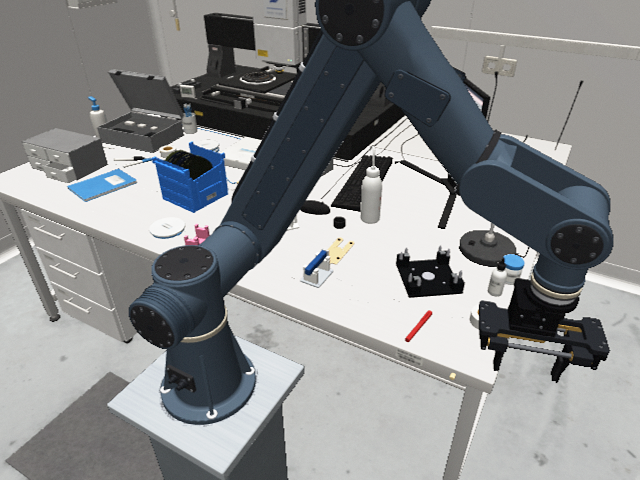

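The aluminium rest with the paddle is at top-camera pixel (340, 272). Its look-alikes are pink (195, 292) and orange (254, 294). The stand with the mask is at (238, 212), the nest at (440, 216). A tall wash bottle stands behind the paddle at about (338, 155), and a cup sits near the nest at (508, 250).

```bash
cat > h.py <<'E'
from rig import robot
import numpy as np,cv2
from scipy.spatial.transform import Rotation as R
def cam(name,o=None):
    m=robot.camera_model(name)
    if name=='wrist':
        T=np.eye(4);T[:3,:3]=R.from_quat(o['tool_rot']).as_matrix();T[:3,3]=o['position'];T=T@m['T_tool_cam']
        return m,T[:3,:3],T[:3,3]
    return m,R.from_quat(m['orientation']).as_matrix(),np.array(m['xyz'])
def p2w(c,uv,z):
    m,Rm,t=c;uv=np.atleast_2d(uv).astype(float)
    d=np.c_[(uv[:,0]-m['cx'])/m['fx'],(uv[:,1]-m['cy'])/m['fy'],np.ones(len(uv))]@Rm.T
    return t+d*((np.broadcast_to(z,len(uv))-t[2])/d[:,2])[:,None]
def w2p(c,P):
    m,Rm,t=c;q=(np.atleast_2d(P)-t)@Rm
    return np.c_[q[:,0]/q[:,2]*m['fx']+m['cx'],q[:,1]/q[:,2]*m['fy']+m['cy']]
def goal(p,yaw):
    """shift (tool axes, mm) and rotvec (tool) from the measured pose to TCP p, tool down, tool x at yaw"""
    o=robot.get_obs();r=R.from_quat(o['tool_rot'])
    g=R.from_euler('z',yaw)*R.from_euler('x',np.pi)
    print('now',np.round(o['position'],4),'dp',np.round(r.inv().apply(np.array(p)-o['position'])*1000,1),'rot',np.round((r.inv()*g).as_rotvec(),3))
E
python3 - <<'E'
from h import *
c=cam('top');print(np.round(c[1],3))
for n,uv,z in [('mask',(234,209.5),.063),('nest',(440,216),.01),('paddlegrip',(340,272),.056),('blade',(338,222),.013),('coin',(142,288),.016),('dropper',(507,205),.06),('cup',(508,250),.05),('marker',(459,289),.01),('washbottle',(338,155),.1),('bluebox',(130,200),.1),('eyepiece',(313,178),.02)]:
    print(n,np.round(p2w(c,uv,z)[0],3))
o=robot.get_obs();r=R.from_quat(o['tool_rot']).as_matrix();print(np.round(r,3))
goal([.33,0.0,.25],0)
E
```

```text
[[-0.021 -0.982  0.187]
 [-1.     0.023  0.012]
 [-0.016 -0.186 -0.982]]
mask [0.625 0.272 0.063]
nest [ 0.604 -0.311  0.01 ]
paddlegrip [ 0.444 -0.018  0.056]
blade [ 0.593 -0.017  0.013]
coin [0.416 0.538 0.016]
dropper [ 0.619 -0.485  0.06 ]
cup [ 0.495 -0.479  0.05 ]
marker [ 0.394 -0.349  0.01 ]
washbottle [ 0.762 -0.02   0.1  ]
bluebox [0.649 0.548 0.1  ]
eyepiece [0.725 0.052 0.02 ]
[[ 0.966  0.258 -0.   ]
 [ 0.258 -0.966 -0.   ]
 [-0.     0.    -1.   ]]
now [ 0.1612 -0.6039  0.2225] dp [ 318.8 -539.9  -27.5] rot [0.    0.    0.261]
```

```bash
python3 -m jog '{"dp":[[522,-175,-48],[522,-175,-48],[522,-175,-48],[522,-175,-48],[522,-175,-48],[522,-175,-48],[522,-175,-48],[522,-175,-48],[522,-175,-48],[522,-175,-48],[522,-175,-48],[522,-175,-48]],"delta_rot":[[0,0,0.26],[0,0,0.26],[0,0,0.26],[0,0,0.26],[0,0,0.26],[0,0,0.26],[0,0,0.26],[0,0,0.26],[0,0,0.26],[0,0,0.26],[0,0,0.26],[0,0,0.26]],"gripper":[1,1,1,1,1,1,1,1,1,1,1,1]}'
cat > look.py <<'E'
import sys
from h import *
n=sys.argv[1]
for _ in range(9):
    a=robot.get_obs()
    if np.abs(a['joint_velocities']).max()<.02: break
    robot.camera('wrist')
o=robot.get_obs();im=robot.camera('wrist');cv2.imwrite(f'pics/{n}.png',im[:,:,::-1])
import pickle;pickle.dump(o,open(f'pics/{n}.pkl','wb'));print(o['time'],np.round(o['position'],4),np.round(o['tool_rot'],4))
for k in sys.argv[2:]:
    print(k,[(np.round(d['rect']).tolist(),round(d['score'],2)) for d in robot.search_frame(k,'wrist')][:3])
E
python3 look.py w_nest nest
```

```text
time: 2.3
position: [0.6254, -0.2958, 0.2711]
tool_rot: [1.0, 0.004, 0.002, -0.0]
ft_force: [-1.2, 0.3, -0.5]
grip_width: 0.087
grip_force: 0.0
2.55 [ 0.619  -0.3011  0.2702] [ 1.e+00 -4.e-04 -7.e-04 -1.e-04]
nest [([215.0, 114.0, 436.0, 302.0], 0.66)]
```

Next the paddle view at TCP (0.55, -0.02, 0.27), then the stand.

```bash
python3 -m jog '{"dp":[[-69,-280,0],[-69,-280,0],[-69,-280,0],[-69,-280,0],[-69,-280,0],[-69,-280,0],[-69,-280,0]],"delta_rot":[[0,0,0],[0,0,0],[0,0,0],[0,0,0],[0,0,0],[0,0,0],[0,0,0]],"gripper":[1,1,1,1,1,1,1]}'
python3 look.py w_rest rest paddle
python3 -m jog '{"dp":[[90,-290,0],[90,-290,0],[90,-290,0],[90,-290,0],[90,-290,0],[90,-290,0],[90,-290,0]],"delta_rot":[[0,0,0],[0,0,0],[0,0,0],[0,0,0],[0,0,0],[0,0,0],[0,0,0]],"gripper":[1,1,1,1,1,1,1]}'
python3 look.py w_stand stand mask
python3 - <<'E'
import cv2,numpy as np
a=[cv2.imread(f'pics/w_{n}.png')[40:440,120:520] for n in ['nest','stand']]
cv2.imwrite('pics/two.png',np.hstack(a))
E
```

```text
time: 3.35
position: [0.5485, -0.0166, 0.2708]
tool_rot: [1.0, 0.002, -0.001, -0.001]
ft_force: [-0.2, -1.1, -0.3]
grip_width: 0.0868
grip_force: 0.0
3.55 [ 0.5517 -0.0219  0.2708] [ 1.e+00 -5.e-04  5.e-04  4.e-04]
rest [([292.0, 254.0, 353.0, 349.0], 0.72), ([110.0, 294.0, 122.0, 305.0], 0.53)]
paddle [([284.0, 101.0, 350.0, 368.0], 0.85)]
time: 4.4
position: [0.6423, 0.2749, 0.2696]
tool_rot: [1.0, 0.003, 0.001, -0.001]
ft_force: [-0.9, -1.2, -0.4]
grip_width: 0.0865
grip_force: 0.0
4.6 [0.6409 0.2681 0.27  ] [ 1.e+00 -3.e-04 -7.e-04  6.e-04]
stand [([215.0, 99.0, 427.0, 307.0], 0.56)]
mask [([222.0, 124.0, 418.0, 306.0], 0.71)]
```

View pics/two.png

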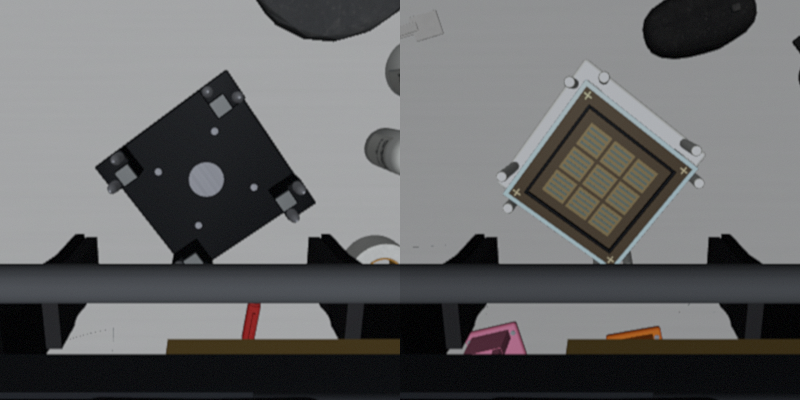

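View pics/w_rest.png

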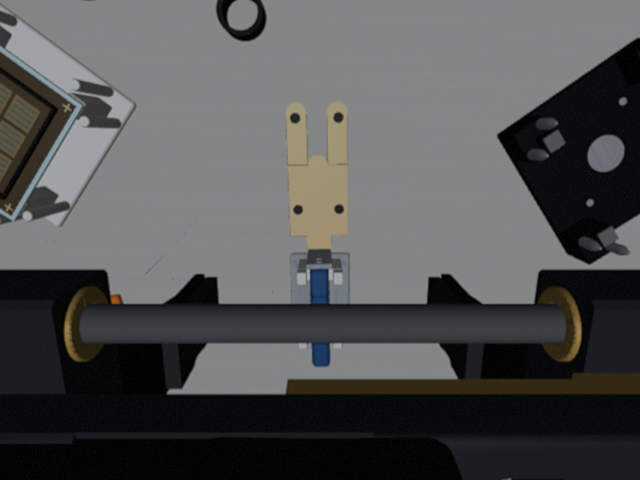

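The left half of the pair shows the empty nest: disc centre at wrist pixel (326, 219), base corners (347, 110), (216, 207) and (435, 244). The right half shows the mask on the stand, with corners (306, 122), (223, 233), (417, 212) and (330, 308). The third picture shows the paddle in the aluminium rest, its pads at (295, 118), (338, 117), (298, 210) and (339, 209).

```bash
python3 - <<'E'
from h import *
import pickle
L=lambda n:cam('wrist',pickle.load(open(f'pics/{n}.pkl','rb')))
c=L('w_nest');P=lambda uv,z:np.round(p2w(c,uv,z)[:,:2],4)
def fit(local,W):
    # 2D rigid
    local=np.array(local,float);W=np.array(W);a=local-local.mean(0);b=W-W.mean(0)
    th=np.arctan2((a[:,0]*b[:,1]-a[:,1]*b[:,0]).sum(),(a*b).sum());Rm=np.array([[np.cos(th),-np.sin(th)],[np.sin(th),np.cos(th)]])
    t=W.mean(0)-Rm@local.mean(0);print('  pose',np.round(t,4),'deg',np.round(np.degrees(th),2),'res mm',np.round((local@Rm.T+t-W)*1000,1).tolist())
print('disc',P([326,219],.01))
h=.078;fit([[h,h],[-h,h],[h,-h]],P([[347,110],[216,207],[435,244]],.010))
c=L('w_stand');h=.0635
fit([[h,h],[-h,h],[h,-h],[-h,-h]],P([[306,122],[223,233],[417,212],[330,308]],.063))
h=.078;fit([[h,h],[h,-h]],P([[307,100],[424,200]],.008))
c=L('w_rest')
W=P([[295,118],[338,117],[298,210],[339,209]],.0145);fit([[.04,.021],[.04,-.021],[-.05,.021],[-.05,-.021]],W)
W=P([[320,268],[320,366]],.056);print('handle',W)
E
```

```text
disc [[ 0.6005 -0.3048]]
  pose [ 0.5956 -0.3058] deg -54.79 res mm [[-4.4, 0.5], [1.1, -5.7], [3.3, 5.3]]
  pose [0.631  0.2711] deg -38.34 res mm [[2.2, -0.6], [0.4, 1.3], [1.8, -0.6], [-4.4, -0.1]]
  pose [0.6306 0.2724] deg -39.34 res mm [[0.4, 0.5], [-0.4, -0.5]]
  pose [ 0.5947 -0.0172] deg 1.07 res mm [[-0.1, 0.2], [-0.2, -0.1], [0.3, 0.0], [0.1, -0.1]]
handle [[ 0.4953 -0.0196]
 [ 0.3907 -0.0194]]
```

```bash
python3 -m jog '{"dp":[[-190,288,130],[-190,288,130],[-190,288,130],[-190,288,130],[-190,288,130],[-190,288,130],[-190,288,130],[-190,288,130],[-190,288,130],[-190,288,130]],"delta_rot":[[0,0,-0.019],[0,0,-0.019],[0,0,-0.019],[0,0,-0.019],[0,0,-0.019],[0,0,-0.019],[0,0,-0.019],[0,0,-0.019],[0,0,-0.019],[0,0,-0.019]],"gripper":[1,1,1,1,1,1,1,1,1,1]}'
python3 look.py w_above paddle; python3 - <<'E'
from h import *
import pickle
goal([.4507,-.0199,.036],.0187)
# nest refine
im=cv2.imread('pics/w_nest.png');c=cam('wrist',pickle.load(open('pics/w_nest.pkl','rb')))
g=cv2.cvtColor(im,cv2.COLOR_BGR2GRAY);m=np.zeros_like(g);m[150:275,250:400]=255
n,lab,st,ce=cv2.connectedComponentsWithStats(((g>100)&(m>0)).astype(np.uint8))
for i in range(1,n):
    if st[i,4]>8:print(st[i].tolist(),ce[i].round(1),p2w(c,ce[i],.01)[0].round(4))
im=cv2.imread('pics/w_above.png');print(im.shape)
E
```

```text
time: 5.75
position: [0.4517, -0.0192, 0.1411]
tool_rot: [1.0, 0.009, 0.001, 0.0]
ft_force: [-0.3, -1.1, 0.1]
grip_width: 0.0871
grip_force: 0.0
5.85 [ 0.4524 -0.0183  0.1413] [1.0e+00 9.9e-03 1.3e-03 3.0e-04]
paddle [([277.0, 0.0, 376.0, 305.0], 0.96)]
now [ 0.4522 -0.0178  0.1411] dp [ -1.8   2.  105.1] rot [ 0.    -0.002  0.002]
[250, 150, 41, 30, 632] [263.2 159.7] [ 0.6611 -0.2418  0.01  ]
[334, 150, 14, 7, 55] [340.1 151.9] [ 0.6687 -0.3187  0.01  ]
[372, 150, 28, 42, 599] [390.  163.5] [ 0.6573 -0.369   0.01  ]
[331, 168, 7, 7, 39] [334.1 170.9] [ 0.65   -0.3129  0.01  ]
[309, 202, 35, 35, 930] [325.9 219. ] [ 0.6005 -0.3047  0.01  ]
[275, 209, 7, 6, 33] [277.8 211.5] [ 0.6084 -0.2549  0.01  ]
[250, 210, 6, 11, 39] [251.6 215.5] [ 0.6042 -0.2277  0.01  ]
[371, 224, 6, 7, 34] [373.5 226.9] [ 0.5921 -0.3544  0.01  ]
[397, 237, 3, 7, 14] [398.4 239.9] [ 0.578  -0.3809  0.01  ]
[250, 239, 28, 36, 517] [259.  262.4] [ 0.5534 -0.2335  0.01  ]
[371, 256, 29, 19, 290] [389.7 267.9] [ 0.547 -0.373  0.01 ]
[315, 262, 7, 7, 33] [318.2 264.8] [ 0.5506 -0.2965  0.01  ]
(480, 640, 3)
```

View pics/w_above.png

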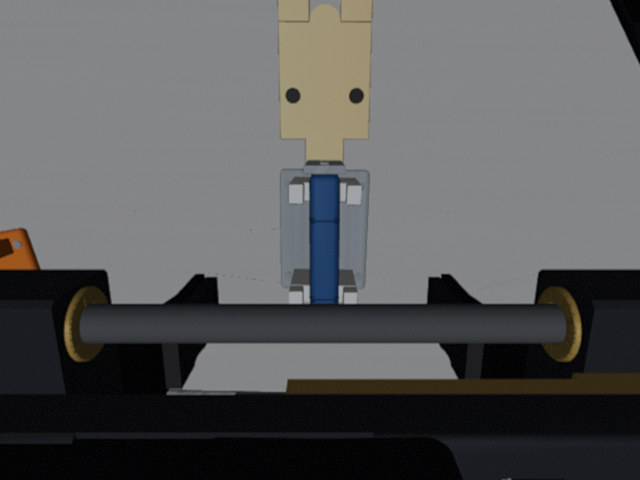

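This crop confirms the choice: the blue handle (324, 235) lies in the aluminium rest's saddles, and the orange look-alike is away to the left. Going down and gripping.

```bash
python3 -m jog '{"dp":[[-2,2,40],[-2,2,75],[-2,2,95],[-2,2,105],[-2,2,105],[-2,2,105],[-2,2,105],[-2,2,105],[-2,2,105],[-2,2,105],[-2,2,105],[-2,2,105]],"delta_rot":[[0,0,0],[0,0,0],[0,0,0],[0,0,0],[0,0,0],[0,0,0],[0,0,0],[0,0,0],[0,0,0],[0,0,0],[0,0,0],[0,0,0]],"gripper":[1,1,1,1,1,-1,-1,-1,-1,-1,-1,-1]}' 50
```

```text
time: 7.15
position: [0.4492, -0.0204, 0.0356]
tool_rot: [1.0, 0.01, 0.0, 0.0]
ft_force: [-0.5, 0.2, 0.3]
grip_width: 0.0394
grip_force: 0.0
```

```bash
python3 -m jog '{"dp":[[0,0,0],[0,0,0],[0,0,0],[0,0,0],[0,0,0],[0,0,0],[0,0,-10],[0,0,-40],[0,0,-80],[0,0,-120],[0,0,-120],[0,0,-120]],"delta_rot":[[0,0,0],[0,0,0],[0,0,0],[0,0,0],[0,0,0],[0,0,0],[0,0,0],[0,0,0],[0,0,0],[0,0,0],[0,0,0],[0,0,0]],"gripper":[-1,-1,-1,-1,-1,-1,-1,-1,-1,-1,-1,-1]}' 50
python3 look.py w_held paddle
python3 - <<'E'
from h import *
import pickle
o=pickle.load(open('pics/w_held.pkl','rb'));im=cv2.imread('pics/w_held.png');c=cam('wrist',o)
g=cv2.cvtColor(im,cv2.COLOR_BGR2GRAY)
n,lab,st,ce=cv2.connectedComponentsWithStats((g[:200,230:420]<60).astype(np.uint8))
z=o['position'][2]-.0256+.0045
r=R.from_quat(o['tool_rot'])
for i in range(1,n):
    if st[i,4]>20:
        w=p2w(c,ce[i]+[230,0],z)[0];print(st[i].tolist(),(ce[i]+[230,0]).round(1),'tool mm',(r.inv().apply(w-o['position'])*1000).round(1))
print(o['ft_force'],o['grip_width'],o['grip_force'])
E
```

```text
time: 8.35
position: [0.4494, -0.0204, 0.1566]
tool_rot: [1.0, 0.01, 0.001, 0.0]
ft_force: [-0.2, 0.1, -1.2]
grip_width: 0.0177
grip_force: 50.0
8.5 [ 0.4479 -0.02    0.1544] [ 9.999e-01  9.900e-03 -1.700e-03 -5.000e-04]
paddle [([246.0, 0.0, 400.0, 382.0], 0.58)]
[31, 51, 22, 24, 415] [271.2  62.7] tool mm [ 95.8 -21.5  20.8]
[132, 51, 23, 24, 428] [372.9  62.5] tool mm [95.9 20.4 20.8]
[68, 194, 49, 6, 277] [322.2 196.5] tool mm [40.4 -0.5 21. ]
[ 0.3046263  -0.00941106 -1.52349095] 0.017468475052165873 49.99829839915037
```

```bash
python3 - <<'E'
from h import *
import pickle
im=cv2.imread('pics/w_stand.png');c=cam('wrist',pickle.load(open('pics/w_stand.pkl','rb')))
hsv=cv2.cvtColor(im,cv2.COLOR_BGR2HSV)
print(im[200,300:420:6].tolist())
m=((hsv[...,1]>45)&(hsv[...,0]<30)|(hsv[...,2]<60)).astype(np.uint8);m[300:]=0;m[:105]=0;m[:,:215]=0;m[:,425:]=0
m=cv2.morphologyEx(m,cv2.MORPH_CLOSE,np.ones((5,5)));n,lab,st,ce=cv2.connectedComponentsWithStats(m);i=1+np.argmax(st[1:,4]);m=(lab==i).astype(np.uint8);print(st[i])
ct=max(cv2.findContours(m,cv2.RETR_EXTERNAL,cv2.CHAIN_APPROX_NONE)[0],key=len)[:,0]
r=cv2.minAreaRect(ct);print(r)
W=p2w(c,ct,.063)[:,:2]
# keep away from bar
W=W[ct[:,1]<292].astype(np.float32)*1000
r=cv2.minAreaRect(W);print('rect world',r)
# edge fits
import itertools
b=cv2.boxPoints(r)
for k in range(4):
    a,d=b[k],b[(k+1)%4];u=(d-a)/np.linalg.norm(d-a);nn=np.array([-u[1],u[0]])
    s=(W-a)@u;e=abs((W-a)@nn);sel=(e<4)&(s>15)&(s<np.linalg.norm(d-a)-15)
    if sel.sum()>20:
        l=cv2.fitLine(W[sel],cv2.DIST_HUBER,0,.01,.01).ravel();print(sel.sum(),np.degrees(np.arctan2(l[1],l[0])).round(2),'pt',l[2:],'dist rms',np.std((W[sel]-l[2:])@[-l[1],l[0]]).round(2))
cv2.imwrite('pics/m.png',m*255)
E
```

```text
[[78, 107, 120], [94, 104, 97], [70, 93, 103], [54, 64, 74], [91, 100, 94], [77, 105, 118], [90, 101, 99], [92, 102, 98], [77, 105, 118], [51, 61, 71], [65, 88, 98], [52, 63, 71], [51, 62, 72], [22, 20, 16], [52, 63, 70], [48, 60, 69], [47, 59, 68], [169, 163, 144], [149, 146, 136], [182, 177, 174]]
[  230   128   181   172 16297]
((318.44232177734375, 219.2884521484375), (132.08493041992188, 130.0677032470703), 37.87498474121094)
rect world ((631.3844604492188, 270.9062194824219), (117.33203887939453, 117.19694519042969), 52.57274627685547)
70 -37.54 pt [597.4117 223.6114] dist rms 0.21
78 52.52 pt [677.97546 235.96869] dist rms 0.2
79 -37.41 pt [667.32623 316.74188] dist rms 0.22
69 52.52 pt [587.67206 309.34006] dist rms 0.23
```

```bash
python3 -m jog '{"dp":[[-3,-16,0],[-3,-32,0],[-3,-48,0],[-3,-48,0],[-3,-48,0],[-3,-48,0],[-3,-48,20],[-3,-48,50],[-3,-48,75],[-3,-48,91],[-3,-48,91],[-3,-48,91]],"delta_rot":[[0,0,-0.149],[0,0,-0.298],[0,0,-0.447],[0,0,-0.596],[0,0,-0.745],[0,0,-0.896],[0,0,-0.896],[0,0,-0.896],[0,0,-0.896],[0,0,-0.896],[0,0,-0.896],[0,0,-0.896]],"gripper":[-1,-1,-1,-1,-1,-1,-1,-1,-1,-1,-1,-1]}'
python3 look.py w_pre paddle stand
python3 - <<'E'
from h import *
h=np.radians(52.5);u=np.array([np.cos(h),np.sin(h)])
goal([*(np.array([.6314,.2709])-u*.3058),.0656],h)
goal([*(np.array([.6314,.2709])-u*.1458),.0656],h)
E
```

```text
time: 9.8
position: [0.4448, 0.0277, 0.0639]
tool_rot: [0.897, 0.442, -0.001, -0.001]
ft_force: [-0.1, -0.6, -0.4]
grip_width: 0.0175
grip_force: 50.0
9.9 [0.4457 0.0276 0.0649] [8.970e-01 4.421e-01 3.000e-04 2.000e-04]
paddle [([249.0, 0.0, 398.0, 378.0], 0.62)]
stand []
now [0.4459 0.0275 0.0653] dp [ 0.2 -1.  -0.3] rot [ 0.002 -0.001 -0.   ]
now [0.4459 0.0275 0.0653] dp [ 1.602e+02 -1.000e+00 -1.000e-01] rot [ 0.002 -0.001 -0.   ]
```

View pics/w_pre.png

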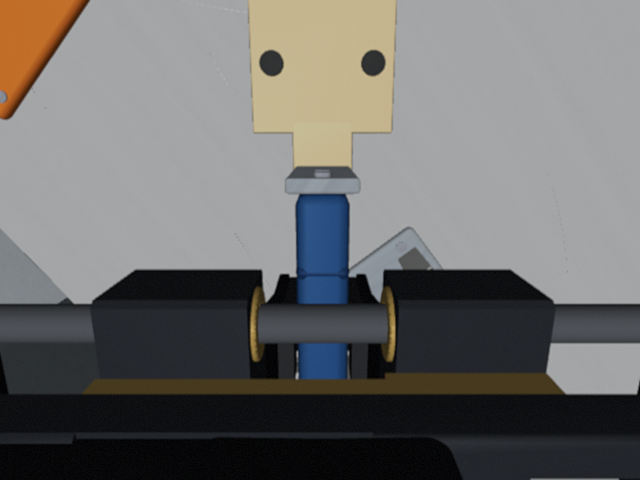

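The paddle is held square: pads at (271, 63) and (373, 63), handle centred at 323. The orange look-alike is well clear at the upper left. Sliding in under the mask.

```bash
python3 -m jog '{"dp":[[15,-1,0],[40,-1,0],[65,-1,0],[90,-1,0],[112,-1,0],[130,-1,0],[145,-1,0],[155,-1,0],[160,-1,0],[160,-1,0],[160,-1,0]],"delta_rot":[[0,0,0],[0,0,0],[0,0,0],[0,0,0],[0,0,0],[0,0,0],[0,0,0],[0,0,0],[0,0,0],[0,0,0],[0,0,0]],"gripper":[-1,-1,-1,-1,-1,-1,-1,-1,-1,-1,-1]}'
python3 look.py w_in mask
python3 - <<'E'
from h import *
h=np.radians(52.5);u=np.array([np.cos(h),np.sin(h)])
goal([*(np.array([.6314,.2709])-u*.1458),.0656],h)
E
```

```text
time: 11.15
position: [0.5413, 0.1547, 0.0645]
tool_rot: [0.897, 0.442, -0.001, -0.0]
ft_force: [0.5, 0.8, -1.7]
grip_width: 0.0179
grip_force: 50.0
11.15 [0.5413 0.1547 0.0645] [ 8.97e-01  4.42e-01 -5.00e-04 -1.00e-04]
mask [([144.0, 0.0, 504.0, 90.0], 0.85)]
now [0.5413 0.1545 0.0645] dp [ 1.4  0.6 -1.1] rot [-0.001  0.001 -0.001]
```

View pics/w_in.png

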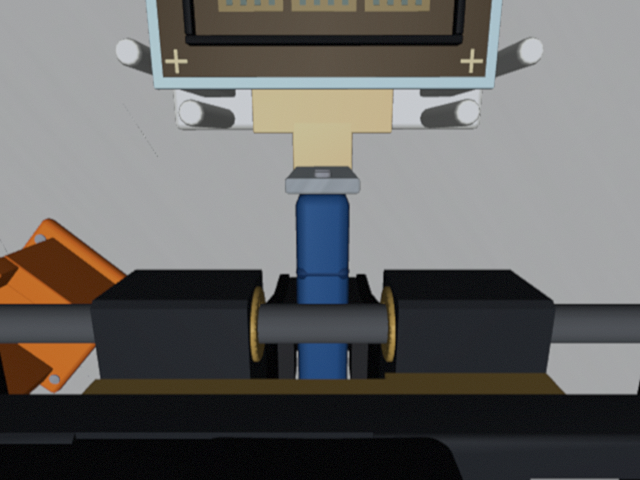

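The blade is under the mask. Mask rear corners show at (155, 87) and (496, 87), and the blade clears the posts on both sides.

```bash
python3 - <<'E'
from h import *
import pickle
o=pickle.load(open('pics/w_in.pkl','rb'));c=cam('wrist',o);r=R.from_quat(o['tool_rot'])
for uv,z in [((155,87),.06),((496,87),.06),((176,62),.063),((472,62),.063)]:
    print((r.inv().apply(p2w(c,uv,z)[0]-o['position'])*1000).round(1))
E
python3 -m jog '{"dp":[[1,0,-4],[1,0,-8],[1,0,-10],[1,0,-12],[1,0,-14],[1,0,-16],[1,0,-18],[1,0,-20],[1,0,-22],[1,0,-24],[1,0,-26],[1,0,-28]],"delta_rot":[[0,0,0],[0,0,0],[0,0,0],[0,0,0],[0,0,0],[0,0,0],[0,0,0],[0,0,0],[0,0,0],[0,0,0],[0,0,0],[0,0,0]],"gripper":[-1,-1,-1,-1,-1,-1,-1,-1,-1,-1,-1,-1]}'
```

```text
[ 84.7 -63.4   4.5]
[84.8 66.4  4.4]
[ 93.1 -53.6   1.5]
[93.2 55.4  1.4]
time: 12.45
position: [0.5425, 0.1559, 0.0927]
tool_rot: [0.897, 0.442, -0.0, -0.0]
ft_force: [-0.3, 0.5, -1.6]
grip_width: 0.0175
grip_force: 50.0
```

```bash
python3 -m jog '{"dp":[[0,0,-4],[0,0,-10],[0,0,-18],[0,0,-26],[0,0,-34],[0,0,-40],[0,0,-44],[0,0,-46],[0,0,-46],[0,0,-46]],"delta_rot":[[0,0,0],[0,0,0],[0,0,0],[0,0,0],[0,0,0],[0,0,0],[0,0,0],[0,0,0],[0,0,0],[0,0,0]],"gripper":[-1,-1,-1,-1,-1,-1,-1,-1,-1,-1]}'
python3 look.py w_up mask
python3 -c "
from rig import robot
for i in range(1):print(robot.get_obs()['ft_force'],robot.get_obs()['moment'])"
```

```text
time: 13.45
position: [0.5423, 0.1559, 0.1383]
tool_rot: [0.897, 0.442, -0.0, -0.0]
ft_force: [0.4, -0.7, -2.3]
grip_width: 0.0172
grip_force: 50.0
13.45 [0.5423 0.1559 0.1383] [ 8.970e-01  4.421e-01 -3.000e-04 -1.000e-04]
mask [([159.0, 2.0, 486.0, 100.0], 0.65)]
[ 0.07209448  0.29378915 -2.61093685] [-0.18563628  0.0087447  -0.03282753]
```

View pics/w_up.png

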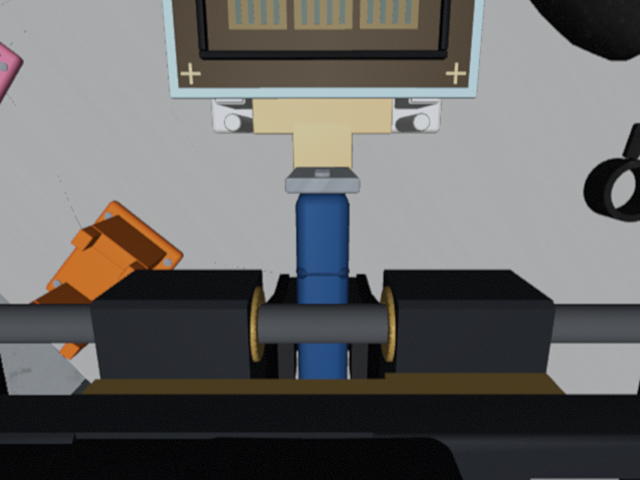

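The mask is up on the paddle and level, with rear corners at (172, 96) and (479, 96), and the stand is empty below it. I'll pull back so the swing stays clear of the wash bottle, then rotate.

```bash
python3 -m jog '{"dp":[[-4,0,0],[-12,0,0],[-24,0,0],[-40,0,0],[-60,0,0],[-82,0,0],[-104,0,0],[-126,0,0],[-146,0,0],[-164,0,0],[-178,0,0],[-188,0,0]],"delta_rot":[[0,0,0],[0,0,0],[0,0,0],[0,0,0],[0,0,0],[0,0,0],[0,0,0],[0,0,0],[0,0,0],[0,0,0],[0,0,0],[0,0,0]],"gripper":[-1,-1,-1,-1,-1,-1,-1,-1,-1,-1,-1,-1]}'
python3 -m jog '{"dp":[[-3,0,0],[-4,0,0],[-4,0,0],[-4,0,0],[-4,0,0],[-4,0,0],[-4,0,0],[-4,0,0],[-4,0,0],[-4,0,0],[-4,0,0],[-4,0,0]],"delta_rot":[[0,0,0.02],[0,0,0.06],[0,0,0.12],[0,0,0.2],[0,0,0.3],[0,0,0.4],[0,0,0.5],[0,0,0.6],[0,0,0.7],[0,0,0.8],[0,0,0.9],[0,0,1.0]],"gripper":[-1,-1,-1,-1,-1,-1,-1,-1,-1,-1,-1,-1]}'
python3 -m jog '{"dp":[[0,0,0],[0,0,0],[0,0,0],[0,0,0],[0,0,0],[0,0,0],[0,0,0],[0,0,0],[0,0,0],[0,0,0],[0,0,0]],"delta_rot":[[0,0,0.1],[0,0,0.2],[0,0,0.3],[0,0,0.4],[0,0,0.5],[0,0,0.6],[0,0,0.69],[0,0,0.77],[0,0,0.83],[0,0,0.86],[0,0,0.862]],"gripper":[-1,-1,-1,-1,-1,-1,-1,-1,-1,-1,-1]}'
python3 look.py w_rot mask
python3 - <<'E'
from h import *
import pickle
o=pickle.load(open('pics/w_up.pkl','rb'));c=cam('wrist',o);r=R.from_quat(o['tool_rot'])
for uv in [(172,96),(479,96)]: print((r.inv().apply(p2w(c,uv,.1172)[0]-o['position'])*1000).round(1))
h=np.radians(-54.2);u=np.array([np.cos(h),np.sin(h)])
goal([*(np.array([.6005,-.3047])-u*.147),.138],h)
E
```

```text
time: 14.75
position: [0.427, 0.0059, 0.1387]
tool_rot: [0.897, 0.442, -0.0, 0.0]
ft_force: [0.4, -0.4, -2.6]
grip_width: 0.0175
grip_force: 50.0
time: 15.95
position: [0.426, 0.0039, 0.1386]
tool_rot: [0.999, -0.044, 0.0, -0.0]
ft_force: [-0.4, 0.5, -2.4]
grip_width: 0.0172
grip_force: 50.0
time: 17.05
position: [0.4258, 0.0039, 0.1385]
tool_rot: [0.89, -0.456, 0.0, -0.0]
ft_force: [0.2, 0.7, -3.6]
grip_width: 0.0177
grip_force: 50.0
17.05 [0.4258 0.0039 0.1385] [ 8.902e-01 -4.557e-01  1.000e-04 -2.000e-04]
mask []
[ 82.2 -64.1  21.1]
[82.2 65.  21. ]
now [0.4257 0.0038 0.1385] dp [205.4  38.8   0.5] rot [-0.  0.  0.]
```

```bash
python3 -m jog '{"dp":[[4,1,0],[12,2,0],[24,4,0],[41,8,0],[62,12,0],[85,16,0],[108,20,0],[131,24,0],[153,28,0],[173,32,0],[189,35,0],[200,37,0]],"delta_rot":[[0,0,0],[0,0,0],[0,0,0],[0,0,0],[0,0,0],[0,0,0],[0,0,0],[0,0,0],[0,0,0],[0,0,0],[0,0,0],[0,0,0]],"gripper":[-1,-1,-1,-1,-1,-1,-1,-1,-1,-1,-1,-1]}'
python3 -m jog '{"dp":[[5,1,0],[7,1,0],[7,1,4],[7,1,12],[7,1,20],[7,1,26],[7,1,28],[7,1,28]],"delta_rot":[[0,0,0],[0,0,0],[0,0,0],[0,0,0],[0,0,0],[0,0,0],[0,0,0],[0,0,0]],"gripper":[-1,-1,-1,-1,-1,-1,-1,-1]}'
python3 look.py w_over mask nest
python3 - <<'E'
from h import *
h=np.radians(-54.2);u=np.array([np.cos(h),np.sin(h)])
goal([*(np.array([.6005,-.3047])-u*.1457-np.array([np.sin(h),-np.cos(h)])*.0005),.11],h)
E
```

```text
time: 18.35
position: [0.5132, -0.1823, 0.1384]
tool_rot: [0.89, -0.456, 0.0, 0.0]
ft_force: [1.4, -0.6, -1.9]
grip_width: 0.0176
grip_force: 50.0
time: 19.15
position: [0.5155, -0.1862, 0.1099]
tool_rot: [0.89, -0.456, -0.001, -0.0]
ft_force: [0.1, 0.1, -2.7]
grip_width: 0.0177
grip_force: 50.0
19.15 [ 0.5155 -0.1862  0.1099] [ 8.902e-01 -4.556e-01 -6.000e-04 -0.000e+00]
mask [([161.0, 1.0, 485.0, 99.0], 0.59)]
nest [([182.0, 101.0, 469.0, 135.0], 0.71)]
now [ 0.5161 -0.1866  0.1107] dp [-0.6  0.1  0.7] rot [-0.    -0.001 -0.   ]
```

View pics/w_over.png

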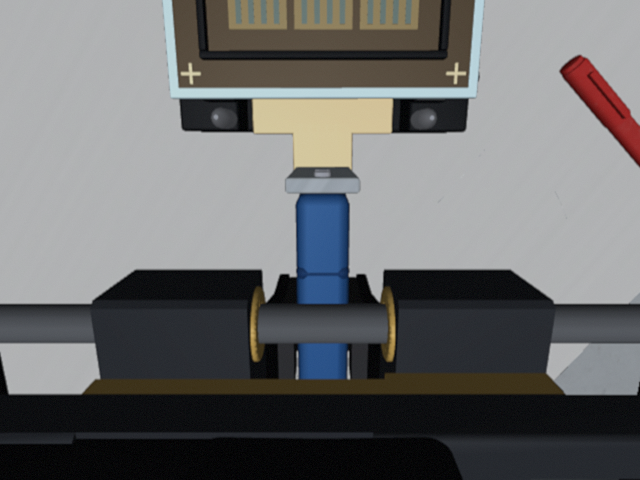

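The mask (rear corners (172, 96) and (479, 96)) sits over the nest. The nest's rear base edge runs from (181, 131) to (467, 131), with pin tops at (223, 118) and (424, 118). Checking the offset.

```bash
python3 - <<'E'
from h import *
import pickle
o=pickle.load(open('pics/w_over.pkl','rb'));c=cam('wrist',o);r=R.from_quat(o['tool_rot'])
for uv,z in [((181,131),.01),((467,131),.01),((223,116),.066),((424,116),.066),((172,96),.089),((479,96),.089)]: print(uv,(r.inv().apply(p2w(c,uv,z)[0]-o['position'])*1000).round(1))
E
```

```text
(181, 131) [ 68.6 -87.3  99.8]
(467, 131) [68.6 87.9 99.9]
(223, 116) [ 75.1 -48.3  43.8]
(424, 116) [75.1 47.8 43.9]
(172, 96) [ 82.2 -63.9  20.8]
(479, 96) [82.2 65.  20.9]
```

```bash
python3 -m jog '{"dp":[[0,0,3],[0,0,8],[0,0,13],[0,0,18],[0,0,22],[0,0,25],[0,0,27],[0,0,29],[0,0,30.5],[0,0,32],[0,0,33],[0,0,34]],"delta_rot":[[0,0,0],[0,0,0],[0,0,0],[0,0,0],[0,0,0],[0,0,0],[0,0,0],[0,0,0],[0,0,0],[0,0,0],[0,0,0],[0,0,0]],"gripper":[-1,-1,-1,-1,-1,-1,-1,-1,-1,-1,-1,-1]}'
python3 -m jog '{"dp":[[0,0,1],[0,0,2],[0,0,3],[0,0,4],[0,0,5],[0,0,6],[0,0,7],[0,0,8.5],[0,0,10],[0,0,12],[0,0,13],[0,0,13]],"delta_rot":[[0,0,0],[0,0,0],[0,0,0],[0,0,0],[0,0,0],[0,0,0],[0,0,0],[0,0,0],[0,0,0],[0,0,0],[0,0,0],[0,0,0]],"gripper":[-1,-1,-1,-1,-1,-1,-1,-1,-1,-1,-1,-1]}'
python3 look.py w_down mask nest
python3 - <<'E'
from rig import robot
o=robot.get_obs();print(o['ft_force'],o['moment'],o['time'])
E
```

```text
time: 20.5
position: [0.5159, -0.1865, 0.0765]
tool_rot: [0.89, -0.456, 0.0, 0.0]
ft_force: [-0.2, 0.2, -2.6]
grip_width: 0.0176
grip_force: 50.0
time: 21.7
position: [0.5157, -0.1865, 0.0633]
tool_rot: [0.89, -0.456, -0.0, -0.0]
ft_force: [-0.2, 0.3, -2.2]
grip_width: 0.0176
grip_force: 50.0
21.7 [ 0.5157 -0.1865  0.0633] [ 8.901e-01 -4.557e-01 -2.000e-04 -0.000e+00]
mask [([150.0, 1.0, 497.0, 97.0], 0.82)]
nest []
[-0.33365704  0.37497406 -1.95685042] [0.10185703 0.0184141  0.00991792] 21.85
```

View pics/w_down.png

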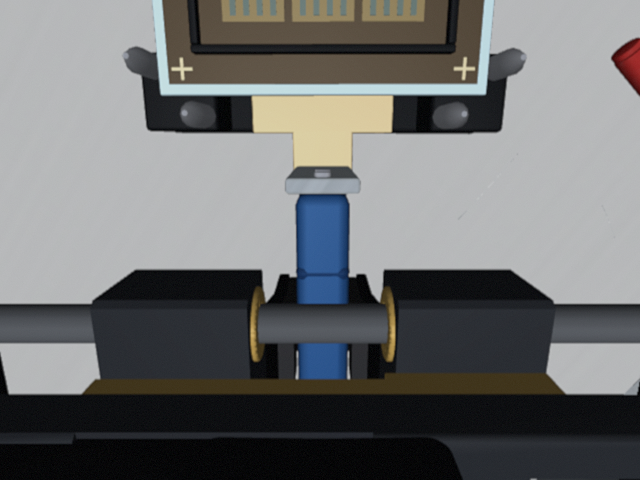

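The mask has settled: corners (158, 94) and (490, 94), between the pins at (140, 62), (198, 114), (450, 114) and (507, 62). It appears about 10 mm above the lowered paddle. Drawing out.

```bash
python3 -m jog '{"dp":[[-3,0,0],[-9,0,0],[-18,0,0],[-32,0,0],[-50,0,0],[-70,0,0],[-92,0,0],[-114,0,0],[-134,0,0],[-150,0,0],[-160,0,0],[-165,0,0]],"delta_rot":[[0,0,0],[0,0,0],[0,0,0],[0,0,0],[0,0,0],[0,0,0],[0,0,0],[0,0,0],[0,0,0],[0,0,0],[0,0,0],[0,0,0]],"gripper":[-1,-1,-1,-1,-1,-1,-1,-1,-1,-1,-1,-1]}'
python3 - <<'E'
from h import *
im=robot.camera('top');cv2.imwrite('pics/top1.png',im[:,:,::-1])
print(robot.search_frame('mask','top')[:2])
goal([.4492,-.0204,.1566],.0187)
E
python3 look.py w_out mask nest
```

```text
time: 23.05
position: [0.4185, -0.0517, 0.0637]
tool_rot: [0.89, -0.455, -0.0, 0.0]
ft_force: [0.3, -0.1, -1.8]
grip_width: 0.0175
grip_force: 50.0
[{'rect': [411.2, 183.4, 472.3, 246.7], 'score': 0.95}]
now [ 0.4192 -0.0523  0.0636] dp [ -8.3 -43.  -93. ] rot [ 0.    -0.    -0.964]
23.2 [ 0.42   -0.0529  0.0636] [ 8.902e-01 -4.555e-01  6.000e-04 -0.000e+00]
mask []
nest []
```

```bash
python3 -m jog '{"dp":[[0,0,-20],[0,0,-50],[0,-10,-80],[-2,-20,-93],[-4,-30,-93],[-8,-43,-93],[-8,-43,-93],[-8,-43,-93],[-8,-43,-93],[-8,-43,-93],[-8,-43,-93],[-8,-43,-93]],"delta_rot":[[0,0,0],[0,0,0],[0,0,-0.1],[0,0,-0.22],[0,0,-0.36],[0,0,-0.5],[0,0,-0.64],[0,0,-0.78],[0,0,-0.9],[0,0,-0.964],[0,0,-0.964],[0,0,-0.964]],"gripper":[-1,-1,-1,-1,-1,-1,-1,-1,-1,-1,-1,-1]}'
python3 look.py w_back paddle rest
python3 - <<'E'
from h import *
goal([.4492,-.0204,.0356],.0195)
a=cv2.imread('pics/w_back.png');b=cv2.imread('pics/top1.png')[150:290,340:540]
cv2.imwrite('pics/back2.png',np.hstack([cv2.resize(a,(400,300)),cv2.resize(b,(400,300))]))
E
```

```text
time: 24.55
position: [0.4497, -0.0214, 0.1565]
tool_rot: [1.0, 0.008, 0.0, 0.0]
ft_force: [-0.6, -0.6, -1.6]
grip_width: 0.0177
grip_force: 50.0
24.55 [ 0.4497 -0.0214  0.1565] [1.0e+00 7.9e-03 1.0e-04 0.0e+00]
paddle [([250.0, 0.0, 401.0, 381.0], 0.69)]
rest [([276.0, 166.0, 365.0, 278.0], 0.97), ([0.0, 222.0, 63.0, 356.0], 0.69)]
now [ 0.4496 -0.0212  0.1565] dp [ -0.4  -0.8 120.9] rot [ 0.    -0.    -0.003]
```

View pics/back2.png

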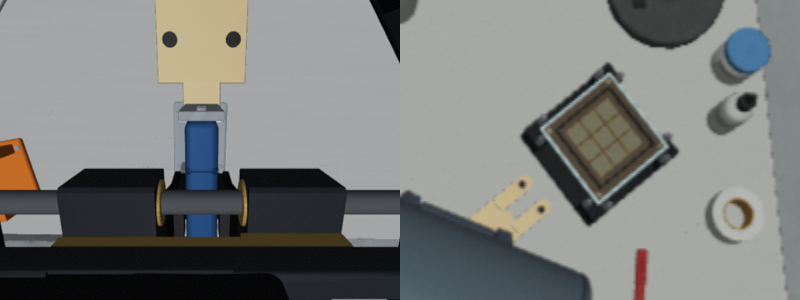

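The left half shows the paddle squarely over the aluminium rest. The right half, from the top camera, shows the mask lying in the nest between its pins and the paddle clear of it. Lowering onto the saddles.

```bash
python3 -m jog '{"dp":[[0,-1,15],[0,-1,40],[0,-1,65],[0,-1,85],[0,-1,98],[0,-1,106],[0,-1,111],[0,-1,115],[0,-1,118],[0,-1,120],[0,-1,121],[0,-1,121]],"delta_rot":[[0,0,0],[0,0,0],[0,0,0],[0,0,0],[0,0,0],[0,0,0],[0,0,0],[0,0,0],[0,0,0],[0,0,0],[0,0,0],[0,0,0]],"gripper":[-1,-1,-1,-1,-1,-1,-1,-1,-1,-1,-1,-1]}'
python3 -m jog '{"dp":[[0,0,0],[0,0,0],[0,0,0],[0,0,0],[0,0,0],[0,0,0],[0,0,0],[0,0,0],[0,0,0],[0,0,0]],"delta_rot":[[0,0,0],[0,0,0],[0,0,0],[0,0,0],[0,0,0],[0,0,0],[0,0,0],[0,0,0],[0,0,0],[0,0,0]],"gripper":[1,1,1,1,1,1,1,1,1,1]}'
```

```text
time: 25.9
position: [0.4496, -0.02, 0.0357]
tool_rot: [1.0, 0.009, 0.0, 0.0]
ft_force: [-0.3, 0.3, -1.9]
grip_width: 0.0174
grip_force: 50.0
time: 26.9
position: [0.4495, -0.02, 0.0355]
tool_rot: [1.0, 0.009, -0.0, -0.0]
ft_force: [-0.6, -0.4, -0.4]
grip_width: 0.0847
grip_force: 0.0
```

Released. Rising straight up and checking.

```bash
python3 -m jog '{"dp":[[0,0,-8],[0,0,-25],[0,0,-55],[0,0,-95],[0,0,-140],[30,0,-185],[70,0,-225],[100,0,-235],[100,0,-235],[100,0,-235],[100,0,-235]],"delta_rot":[[0,0,0],[0,0,0],[0,0,0],[0,0,0],[0,0,0],[0,0,0],[0,0,0],[0,0,0],[0,0,0],[0,0,0],[0,0,0]],"gripper":[1,1,1,1,1,1,1,1,1,1,1]}'
python3 look.py w_fin paddle rest mask nest
python3 - <<'E'
from h import *
import pickle
a=cv2.imread('pics/w_fin.png')
c=cam('wrist',pickle.load(open('pics/w_fin.pkl','rb')))
g=cv2.cvtColor(a,cv2.COLOR_BGR2GRAY);n,lab,st,ce=cv2.connectedComponentsWithStats((g[90:240,275:365]<60).astype(np.uint8))
for i in range(1,n):
    if 15<st[i,4]<200: print(ce[i]+[275,90],p2w(c,ce[i]+[275,90],.0145)[0].round(4))
b=robot.camera('top')[:,:,::-1];print(robot.search_frame('mask','top')[:1]);b=b[150:290,340:540]
cv2.imwrite('pics/fin2.png',np.hstack([cv2.resize(a,(400,300)),cv2.resize(b,(400,300))]))
E
```

```text
time: 28.0
position: [0.5473, -0.0178, 0.2695]
tool_rot: [1.0, 0.009, -0.002, -0.0]
ft_force: [-1.0, -1.2, 0.5]
grip_width: 0.0869
grip_force: 0.0
28.0 [ 0.5473 -0.0178  0.2695] [ 1.0e+00  8.9e-03 -2.0e-03 -4.0e-04]
paddle [([293.0, 96.0, 355.0, 363.0], 0.59)]
rest [([295.0, 248.0, 355.0, 302.0], 0.81), ([110.0, 284.0, 124.0, 305.0], 0.73), ([292.0, 92.0, 358.0, 363.0], 0.38)]
mask [([549.0, 78.0, 640.0, 250.0], 0.56)]
nest [([504.0, 44.0, 640.0, 261.0], 0.94)]
[301.1147541  110.60655738] [0.6351 0.0045 0.0145]
[344.80327869 110.70491803] [ 0.6358 -0.0375  0.0145]
[302.32075472 203.35849057] [0.545  0.0028 0.0145]
[343.59615385 203.38461538] [ 0.5458 -0.0391  0.0145]
[{'rect': [411.2, 185.6, 471.0, 243.6], 'score': 0.73}]
```

View pics/fin2.png

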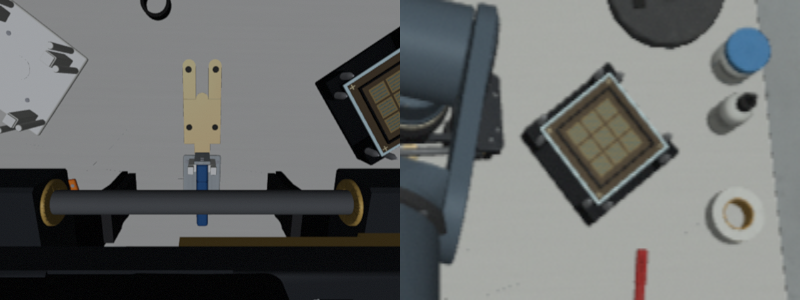

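The paddle is back at its home pose and the mask is in the nest. One measurement from above to confirm the mask is seated.

```bash
python3 -m jog '{"dp":[[35,141,0],[72,283,0],[72,283,0],[72,283,0],[72,283,0],[72,283,0],[72,283,0],[72,283,0],[72,283,0]],"delta_rot":[[0,0,0],[0,0,0],[0,0,0],[0,0,0],[0,0,0],[0,0,0],[0,0,0],[0,0,0],[0,0,0]],"gripper":[1,1,1,1,1,1,1,1,1]}'
python3 look.py w_chk mask
python3 - <<'E'
from h import *
import pickle
im=cv2.imread('pics/w_chk.png');c=cam('wrist',pickle.load(open('pics/w_chk.pkl','rb')))
hsv=cv2.cvtColor(im,cv2.COLOR_BGR2HSV)
m=((hsv[...,1]>45)&(hsv[...,0]<30)).astype(np.uint8);m[292:]=0;m[:105]=0;m[:,:215]=0;m[:,440:]=0
m=cv2.morphologyEx(m,cv2.MORPH_CLOSE,np.ones((9,9)));n,lab,st,ce=cv2.connectedComponentsWithStats(m);i=1+np.argmax(st[1:,4])
ct=max(cv2.findContours((lab==i).astype(np.uint8),cv2.RETR_EXTERNAL,cv2.CHAIN_APPROX_NONE)[0],key=len)[:,0]
print(st[i],cv2.minAreaRect((p2w(c,ct,.055)[:,:2]*1000).astype(np.float32)))
E
```

```text
time: 29.25
position: [0.626, -0.2986, 0.2702]
tool_rot: [1.0, 0.009, -0.001, -0.001]
ft_force: [-0.9, 0.0, 0.2]
grip_width: 0.0868
grip_force: 0.0
29.25 [ 0.626  -0.2986  0.2702] [ 1.0e+00  9.2e-03 -6.0e-04 -8.0e-04]
mask [([234.0, 142.0, 421.0, 302.0], 0.91)]
[  241   147   173   145 14533] ((602.2725830078125, -304.74798583984375), (118.12522888183594, 120.33909606933594), 35.81101989746094)
```

View pics/w_chk.png

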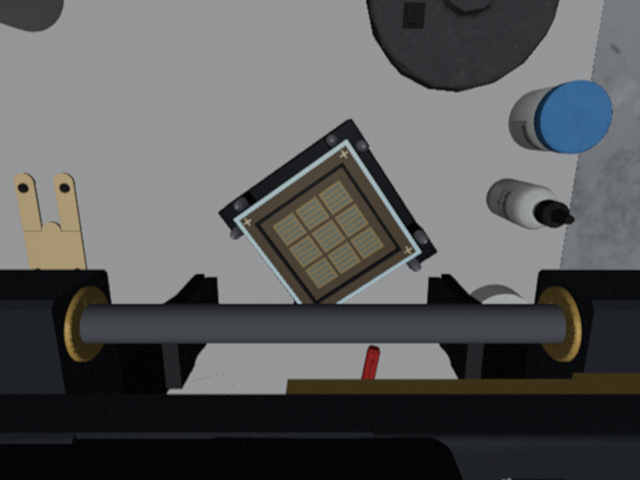

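The mask lies between the pins, centred at about pixel (328, 222). It measures 1.8 mm from the nest centre, with the same heading (35.8°).

```bash
python3 -c "
from rig import robot
print(robot.hand_in())"
```

```text
the job is handed in; nothing more can be done
None
```

I handed the job in at about 29 s: the mask lies in the inspection nest (measured 1.8 mm off centre, aligned) and the paddle is back in its rest at its home pose; the hand-in returned no verdict.

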